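# Uncap the pedal of unknown thread hand

## Task

Take the black screw cap off the pedal that stands nearer the dish of nuts and finish while still holding it in the gripper, still and in the air, at least 6 cm above where it sat. The two pedals look alike but one has a reverse thread, so try the cap gently one way and, if it stops firmly, the other way (about a quarter turn frees it), and lift it only when it has been turned free. Leave the other pedal's cap as it is and do not push the wrench, pump, light clip or patch tin about.

Things in the scene. Friction and masses are not known exactly. Their poses are not given: they have to be found in the camera images.
- pedal_1: one of two look-alike pedals fixed upright on the console, one on the left half (y>0), one on the right (y<0); which is which varies. Silver cage 100 (x) by 26 mm (y), top at 102 mm; round steel foot 100 mm dia. Spindle points up and ends 131 mm above the console. Origin: on the spindle axis at console level; z up. One pedal has an ordinary thread, the other a reverse one; names do not tell which.
- pedal_2: like pedal_1 in every visible way, same frame and sizes, but of the opposite thread hand.
- cap_1 (a point): centre (half-way up, on the axis) of the black ribbed cap on pedal_1: 44 mm dia, 38 mm high, about 60 g. Seated: underside 114, this centre 133, top 152 mm above the console; its whole side is free to grip. z up; x runs along the grey ridge on its top and starts along the pedal's x (within 0.1 rad).
- cap_2 (a point): the same for the cap on pedal_2, which frees the opposite way.
- cap_1_body: the cap on pedal_1; origin at its underside's centre, axes as point cap_1. Quarter-turn thread: the wrong way it stops firmly after 0.05 to 0.3 rad; the loosening way it turns easily, without rising, and comes straight off between 1.0 and 1.8 rad from its start. Until then it lifts only 2 mm. Sideways play 1 mm. At the stop about 0.35 N m is plain to feel; forced harder, the grip slips.
- cap_2_body: the cap on pedal_2, likewise, but freed the opposite way.
- dish: round white ceramic dish, 100 mm dia, 24 mm high, holding six small steel nuts; fixed; towards the far edge, on the left (y > 0) or right (y < 0) half. Origin: centre of its underside. The pedal on the same half is the nearer one and is the one to uncap.
- wrench: bystander: silver pedal wrench 220 mm long lying flat between the pedals; origin: middle of its underside.
- pump: bystander: green hand pump 220 mm long, 32 mm dia, lying at the far edge; origin: under its middle.
- light_clip: bystander: black bike light clip 70 x 26 x 25 mm, on the half without the dish; origin: centre of its underside.
- patch_tin: bystander: flat aluminium tin 85 x 55 x 22 mm between the pedals' far sides; origin: centre of its underside.
There are look-alikes about, which are no part of the job. Of the things like the dish, leave any that is blue or orange; of the rest the larger one is meant.

How it is judged:
By the outcome, as a careful person would: the job done as asked, in the order asked, and still so for the second after the job is handed in, while the arm keeps its last pose, push and grip.
It also fails if it takes over 32 s, if anything falls off the work surface, if the arm or the gripper's body presses on something with over 40 N, if the wrist force passes 120 N, or if a joint passes its speed limit or range.

## Robot

A 6-joint arm with a two-finger parallel gripper is mounted at the origin on the work surface. World frame = base frame: x ahead of the robot, y to its left, z up, the work surface at z = 0. Lengths are in m, angles in rad, forces in N, time in s.
With the tool pointing down it reaches from about 0.35 to 0.975 m from the base axis. Payload 4.9 kg.
Tool frame: the origin (TCP) lies between the finger pads; the fingertips stand 17 mm ahead of it and the grasp point (between the pads) lies 2 mm behind it; z points along the fingers, y is the direction in which the jaws open and shut (so a half turn about z gives the same grasp; the last joint's range is limited). The gripper opens to 85 mm and grips with 20 to 120 N. Pads are 22 mm wide; open, the fingers measure 114 mm over their backs; the gripper's body (76 mm by 85 mm) begins 54 mm behind the grasp point. The pads swing forward as they close: fully open they stand 13 mm farther back than shut.
Start: joints at [-1.253, 0.053, 1.613, -0, 1.476, -0.119], TCP at [0.264, -0.566, 0.224] pointing down, gripper open.
Joint ranges: [-3.01, 3.01], [-1.01, 2.22], [0.06, 2.58], [-1.02, 4.17], [0.09, 2.62], [-3.14, 3.14]. Speed limits (rad/s): [2.57, 2.57, 3.14, 3.14, 3.14, 3.14].

## Interface

Orientations are given as a unit quaternion [w, x, y, z].
In Python, from plant import state, grab_frame, camera_model, job_done, find_in, silhouettes, landmark_of gives the robot as it stands.
- The arm moves only by the shell command python3 -m crank 'ROWS'. ROWS is JSON, a list of rows, each an object with "angular": the turn, a rotation vector about the tool's x, y, z each as a share of 5 degrees, from -1 to 1, a list of three; "delta_pos": the shift along the tool's x, y, z each as a share of 3 cm, from -1 to 1, a list of three; "gripper": the opening, from 0 (shut) to 1 (fully open). In form: [{"angular": [ax, ay, az], "delta_pos": [tx, ty, tz], "gripper": gripper}, ...]. A call has 1 to 12 rows; each row shifts and turns the commanded pose from where the row before left it, along the tool's axes as they then stand; what a row does not reach is not made up. A row lasts 1/8 s, in which the tool goes at most 62.5 mm and 10.7 degrees, less where a joint would pass 70% of its speed; a pose out of reach is approached as far as the arm can. A call with a number of a shift or a turn outside -1 to 1 is refused whole. A call with a gripper value outside its range is refused whole. The fingers move at their own pace and stop on an object; the grip force is fixed at half the most. Time passes only in rows, so rows that do not move let the fingers close. It gives the time, the measured TCP pose, the force and the opening at its end, in the units of the state.
- state(): the state, without advancing time (a new reading comes with each control period).
- grab_frame(name): name is "scene" or "top" or "wrist"; returns the picture (400x640x3 uint8, red, green, blue); there is no depth.
- camera_model(name): a dict with "camera_matrix" (3x3 intrinsics, pixels), "dist_coeffs" ([k1, k2, p1, p2, k3] as OpenCV has them; the pictures are not rectified), "rvec" (rotation vector, rad) and "tvec" (3), from world to camera coordinates, as OpenCV has them; the wrist camera has in their place "mount" (4x4, takes a point from camera to tool coordinates, whose origin is the TCP and whose axes are the flange's). Camera axes: x right, y down, z forward; pixel columns grow to the right and rows downward; lengths in m; the calibration is good to about 2 mm. A picture is of the moment at which its call begins: read the wrist's pose just before it. camera_model takes no time and is no camera call.
- job_done(): hands the job in, once; it reports no verdict.
Trained networks look in the newest picture that a camera, given by its name, has taken for a name from the list of things; names that differ only in an ending like _2 or _b are one class to them, and where a whole thing is asked for, a point or a joint stands for the part that bears it (a point fixed in the world has none). Each returns a list of dicts, best first, with "conf" (0 to 1); they miss things now and then, are a little off and sometimes report something else, mostly with a low value. They report only what shows in the picture. A call takes as long as a camera call. They do not tell look-alikes from the thing itself.
- find_in(camera, target): "bbox" ([left, top, right, bottom] in pixels, round what is visible of it).
- silhouettes(camera, target): "mask" (400x640 bool, what is visible of it) and "bbox" ([left, top, right, bottom] in pixels, round what is visible of it).
- landmark_of(camera, target): "pixel" ([column, row] in pixels: a listed point, or the origin of a listed thing).
The state is a dict: "time": time; "joint_pos": joint angles; "joint_vel": joint speeds; "joint_efforts": joint torques, N m; "tool_pos": TCP position; "tool_rot": TCP orientation; "contact_force": force on the tool from outside, world axes, zero at the start; "ft_torque": the same for the moment, N m; "gripper_width": opening from 0.0 (shut) to 1.0 (fully open).
Only numpy, scipy, OpenCV 4.12 (cv2) and the standard library are available. Lean on these libraries where they do the work, as an engineer would, in place of code of your own. Each camera call takes 0.05 s, during which the arm holds its last target.

## Working session

There is one attempt and no reset: what is moved stays moved. The work goes in short steps, Python scripts to look and compute and a shell command to move; the robot and the scene stay as the last step left them, time stands still between calls to the robot, and variables do not carry over. Pictures are saved under pics/ and viewed, and the job is handed in when it is done.

```bash
mkdir -p pics; python3 - <<'E'
from plant import *
import cv2
s=state();print(s)
for c in ["scene","top"]:
    f=grab_frame(c);cv2.imwrite(f"pics/{c}0.png",f[:,:,::-1])
    print(c,camera_model(c))
    for t in ["dish","cap_1","pedal_1"]:
        print(c,t,[(d['conf'],d['pixel']) for d in landmark_of(c,t)])
print(camera_model("wrist"))
E
```

```text
{'time': 0.0, 'joint_pos': array([-1.25302157e+00,  5.33275637e-02,  1.61431637e+00,  3.64403780e-06,
        1.47601511e+00, -1.19006972e-01]), 'joint_vel': array([ 7.90163350e-05,  9.36553703e-05, -7.04796991e-05, -3.26625569e-04,
        1.38606331e-03, -1.72984748e-03]), 'joint_efforts': array([-1.36264807e-03, -3.93678117e+01, -3.70178640e+01, -2.14843853e-04,
        7.01169643e-03,  6.19955287e-06]), 'tool_pos': array([ 0.26418332, -0.56570154,  0.22276785]), 'tool_rot': array([-1.02827403e-03,  9.76246864e-01,  2.16658702e-01, -1.00709014e-04]), 'contact_force': array([-0.05972154, -0.66116182,  0.48942221]), 'ft_torque': array([0.01365045, 0.02609086, 0.00916721]), 'gripper_width': 0.9998391574576088}
scene {'camera_matrix': array([[463.57334135,   0.        , 313.91798962],
       [  0.        , 463.57334135, 197.58849327],
       [  0.        ,   0.        ,   1.        ]]), 'dist_coeffs': array([-0.04062347,  0.        ,  0.        ,  0.        ,  0.        ]), 'rvec': array([ 1.97987627,  0.99099209, -0.51606395]), 'tvec': array([-0.35545061, -0.17395913,  1.43766373])}

[... 735 characters left out ...]
269.9]), (0.75, [435.9, 234.1])]
top pedal_1 [(0.82, [264.0, 269.8]), (0.7, [418.2, 236.9])]
{'camera_matrix': array([[308.45476813,   0.        , 316.59853963],
       [  0.        , 308.45476813, 199.98492777],
       [  0.        ,   0.        ,   1.        ]]), 'dist_coeffs': array([0.00154788, 0.        , 0.        , 0.        , 0.        ]), 'mount': array([[ 4.10842270e-04, -9.45619741e-01, -3.25273941e-01,
         8.36479503e-02],
       [ 9.99999686e-01,  6.08907454e-04, -5.07119528e-04,
         3.56675988e-04],
       [ 6.77603964e-04, -3.25273631e-01,  9.45619694e-01,
        -1.49932847e-01],
       [ 0.00000000e+00,  0.00000000e+00,  0.00000000e+00,
         1.00000000e+00]])}
```

View pics/scene0.png

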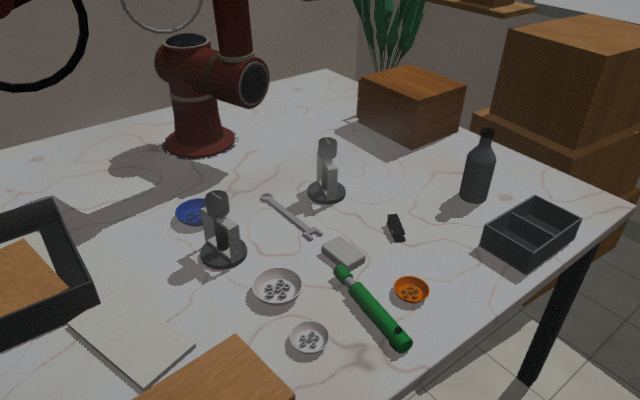

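View pics/top0.png

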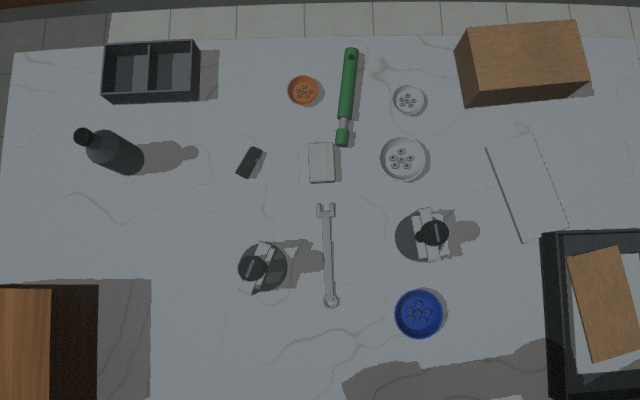

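The larger white dish is at about (277,287) in the scene view and (403,158) in the top view. Next to it is the pedal at scene (224,256), top (420,237), which is on the y<0 half. Blue, orange and small white dishes are the decoys. Next I'll triangulate.

```bash
cat > h.py <<'E'
import numpy as np,cv2
from plant import *
def ray(c,p):
    m=camera_model(c);u=cv2.undistortPoints(np.array([[p]],float),m['camera_matrix'],m['dist_coeffs'])[0,0]
    R=cv2.Rodrigues(m['rvec'])[0];o=-R.T@m['tvec'];d=R.T@np.array([u[0],u[1],1]);return o,d
def atz(c,p,z):
    o,d=ray(c,p);return o+d*(z-o[2])/d[2]
def tri(p1,p2):
    (a,d),(b,e)=ray("scene",p1),ray("top",p2)
    t=np.linalg.lstsq(np.c_[d,-e],b-a,rcond=None)[0];P,Q=a+t[0]*d,b+t[1]*e
    return (P+Q)/2,np.linalg.norm(P-Q)
E
python3 - <<'E'
from h import *
np.set_printoptions(precision=4,suppress=True)
print("cap tri",tri([218.2,202.4],[435.9,234.1]),"other",tri([327.2,151.4],[252.8,269.9]))
for c,p in [("scene",[218.2,202.4]),("top",[435.9,234.1])]:print(c,atz(c,p,.133))
print("ped",atz("scene",[224.3,256.5],0),atz("top",[418.2,236.9],0))
print("dish",atz("scene",[280.5,293.8],0),atz("top",[401,158.9],0))
grab_frame("top");grab_frame("scene")
for c in["top","scene"]:
  print([(d['conf'],d['bbox'],cv2.minAreaRect(np.argwhere(d['mask'])[:,::-1].astype(np.float32))) for d in silhouettes(c,"cap_1")])
f=cv2.imread("pics/top0.png")[180:320,360:500];cv2.imwrite("pics/crop.png",cv2.resize(f,None,fx=4,fy=4))
# angle of image dirs
for y in(435,):print(atz("top",[435,234],.15),atz("top",[445,234],.15),atz("top",[435,224],.15))
s=state();from scipy.spatial.transform import Rotation as R
q=s['tool_rot'];print(R.from_quat(np.r_[q[1:],q[0]]).as_matrix())
E
```

```text
cap tri (array([ 0.5172, -0.1909,  0.1379]), np.float64(0.008158585241675372)) other (array([0.4601, 0.135 , 0.1228]), np.float64(0.004372974813847975))
scene [ 0.5136 -0.1851  0.133 ]
top [ 0.5154 -0.1958  0.133 ]
ped [ 0.5242 -0.1921  0.    ] [ 0.5179 -0.1924  0.    ]
dish [ 0.6877 -0.1557  0.    ] [ 0.6863 -0.1638  0.    ]
[(0.7, [420.2, 220.1, 448.8, 246.8], ((434.0, 232.5), (25.0, 28.0), 90.0)), (0.57, [237.5, 256.2, 264.7, 282.5], ((251.5, 268.5), (23.0, 25.0), 90.0))]
[(0.94, [320.0, 138.3, 339.4, 159.2], ((327.0, 147.5), (21.0, 18.0), 90.0)), (0.71, [204.8, 188.6, 229.1, 216.0], ((217.2799835205078, 203.4600067138672), (27.0114803314209, 23.05168342590332), 81.8698959350586))]
[ 0.5147 -0.1898  0.15  ] [ 0.5143 -0.2075  0.15  ] [ 0.5322 -0.1908  0.15  ]
[[ 0.9061  0.423   0.    ]
 [ 0.423  -0.9061 -0.0001]
 [-0.      0.0001 -1.    ]]
```

View pics/crop.png

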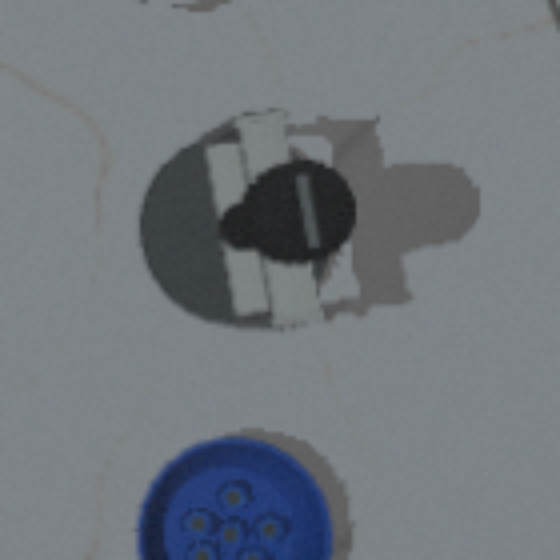

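```bash
python3 -m crank '[{"angular":[0,0,0],"delta_pos":[0.5,-0.3,-0.3],"gripper":1},{"angular":[0,0,0],"delta_pos":[1,-0.6,-0.3],"gripper":1},{"angular":[0,0,0],"delta_pos":[1,-0.6,0],"gripper":1},{"angular":[0,0,0],"delta_pos":[1,-0.6,0],"gripper":1},{"angular":[0,0,0],"delta_pos":[1,-0.6,0],"gripper":1},{"angular":[0,0,0],"delta_pos":[1,-0.6,0],"gripper":1},{"angular":[0,0,0],"delta_pos":[1,-0.6,0],"gripper":1},{"angular":[0,0,0],"delta_pos":[1,-0.6,0],"gripper":1},{"angular":[0,0,0],"delta_pos":[1,-0.6,0],"gripper":1},{"angular":[0,0,0],"delta_pos":[1,-0.6,0],"gripper":1},{"angular":[0,0,0],"delta_pos":[1,-0.6,0],"gripper":1},{"angular":[0,0,0],"delta_pos":[1,-0.6,0],"gripper":1}]'
python3 -m crank '[{"angular":[0,0,0],"delta_pos":[1,-0.6,0],"gripper":1},{"angular":[0,0,0],"delta_pos":[0.4,-0.3,0],"gripper":1},{"angular":[0,0,0],"delta_pos":[0,0,0],"gripper":1},{"angular":[0,0,0],"delta_pos":[0,0,0],"gripper":1}]'
python3 - <<'E'
from h import *
from scipy.spatial.transform import Rotation as R
np.set_printoptions(precision=4,suppress=True)
s=state();f=grab_frame("wrist");cv2.imwrite("pics/w1.png",f[:,:,::-1])
print(s['time'],s['tool_pos'],s['joint_pos'],s['contact_force'],s['ft_torque'])
q=s['tool_rot'];M=R.from_quat(np.r_[q[1:],q[0]]).as_matrix();m=camera_model("wrist");X=m['mount']
L=landmark_of("wrist","cap_1")
B=silhouettes("wrist","cap_1")
for d in L:
  u=cv2.undistortPoints(np.array([[d['pixel']]],float),m['camera_matrix'],m['dist_coeffs'])[0,0]
  dd=M@X[:3,:3]@np.r_[u,1];o=s['tool_pos']+M@X[:3,3]
  print(d,o+dd*(.133-o[2])/dd[2])
for b in B: print(b['conf'],b['bbox'])
E
```

```text
time: 2.1
tool_pos: [0.4901, -0.2308, 0.243]
tool_rot: [0.0, 0.976, 0.217, 0.001]
contact_force: [0.4, -1.1, 0.3]
gripper_width: 1.0
time: 2.6
tool_pos: [0.5156, -0.1912, 0.2421]
tool_rot: [0.0, 0.976, 0.216, -0.0]
contact_force: [-0.7, -0.1, 0.5]
gripper_width: 1.001
2.6 [ 0.5156 -0.1912  0.2421] [-0.4901 -0.1372  1.7669 -0.0005  1.5118  0.6446] [-0.7179 -0.0792  0.5145] [0.0146 0.0261 0.0337]
{'pixel': [316.4, 188.5], 'conf': 0.9} [ 0.5203 -0.1891  0.133 ]
0.96 [290.2, 160.8, 344.1, 221.8]
```

View pics/w1.png

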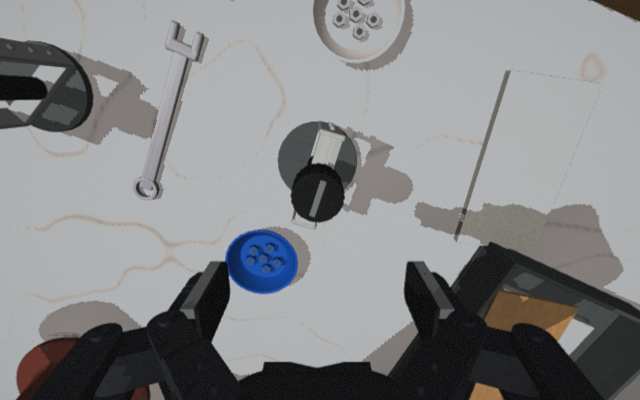

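```bash
cat >> h.py <<'E'
from scipy.spatial.transform import Rotation as Rot
def wproj(s,P):
    q=s['tool_rot'];M=Rot.from_quat(np.r_[q[1:],q[0]]).as_matrix();m=camera_model("wrist");X=m['mount']
    c=((P-s['tool_pos'])@M-X[:3,3])@X[:3,:3]
    return cv2.projectPoints(c,np.zeros(3),np.zeros(3),m['camera_matrix'],m['dist_coeffs'])[0][:,0]
E
python3 - <<'E'
from h import *
from scipy.optimize import least_squares
np.set_printoptions(precision=4,suppress=True)
s=state()
f=cv2.imread("pics/w1.png");g=f.max(2)
# dark cap region
m=(g<60).astype(np.uint8);n,l,st,ce=cv2.connectedComponentsWithStats(m)
k=l[185,305];print(k,st[k],ce[k],g[199,317],g[185,305])
cap=(l==k)
a=np.linspace(0,2*np.pi,60)
cyl=np.concatenate([np.c_[.022*np.cos(a),.022*np.sin(a),0*a+z] for z in(.114,.152)])
def bb(p):
    u=wproj(s,cyl+np.r_[p,0]);return np.r_[u.min(0),u.max(0)]
b=np.array([290.2,160.8,344.1,221.8]);r=least_squares(lambda p:bb(p)-b,s['tool_pos'][:2])
print("net",r.x,r.fun)
x,y,w,h,_=st[k];b=np.array([x,y,x+w,y+h],float);r=least_squares(lambda p:bb(p)-b,s['tool_pos'][:2]);print("dark",b,r.x,r.fun)
cv2.imwrite("pics/wc.png",cv2.resize(f[110:240,250:390],None,fx=4,fy=4))
for z in (.152,.133):print(wproj(s,np.array([[.516,-.191,z]])))
E
```

```text
60 [ 291  157   65   65 2519] [320.5161 188.7745] 116 31
net [ 0.5193 -0.1904] [ 0.1284  0.1201 -0.1281 -0.1266]
dark [291. 157. 356. 222.] [ 0.5231 -0.1944] [ 5.6151  1.9711 -5.5995 -2.2999]
[[316.0627 200.6464]]
[[316.1119 193.5868]]
```

View pics/wc.png

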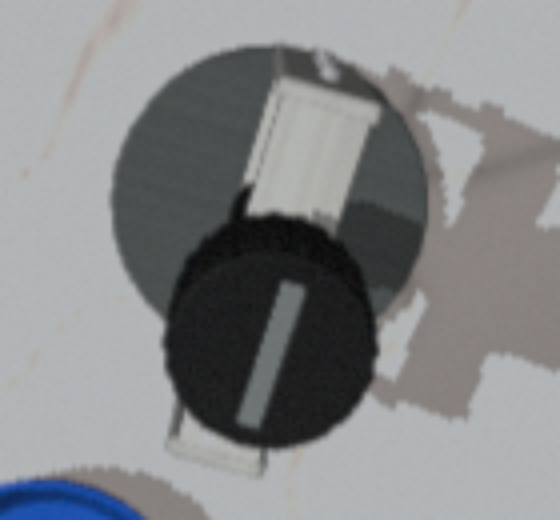

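The cap sits at about (0.5185, -0.191); the ridge centre at wrist pixel (317.5, 198.5) agrees with the network box to about 1 mm. Joint 6 is at 0.64, which leaves room to turn either way. I'll descend and grip.

```bash
python3 -m crank '[{"angular":[0,0,0],"delta_pos":[0.09,0.03,0.5],"gripper":1},{"angular":[0,0,0],"delta_pos":[0,0,0.7],"gripper":1},{"angular":[0,0,0],"delta_pos":[0,0,0.7],"gripper":1},{"angular":[0,0,0],"delta_pos":[0,0,0.7],"gripper":1},{"angular":[0,0,0],"delta_pos":[0,0,0.6],"gripper":1},{"angular":[0,0,0],"delta_pos":[0,0,0.4],"gripper":1},{"angular":[0,0,0],"delta_pos":[0,0,0],"gripper":1}]'
python3 - <<'E'
from h import *
np.set_printoptions(precision=4,suppress=True)
s=state();f=grab_frame("wrist");cv2.imwrite("pics/w2.png",f[:,:,::-1])
print(s['time'],s['tool_pos'],s['contact_force'],s['ft_torque'])
print(wproj(s,np.array([[.5185,-.191,.152]])))
E
```

```text
time: 3.62
tool_pos: [0.5183, -0.1899, 0.1327]
tool_rot: [-0.001, 0.976, 0.217, -0.001]
contact_force: [-0.6, -0.4, 0.6]
gripper_width: 1.0
3.625 [ 0.5183 -0.1899  0.1327] [-0.6143 -0.3704  0.5839] [ 0.0227 -0.0297 -0.0018]
[[318.0873 275.4485]]
```

View pics/w2.png

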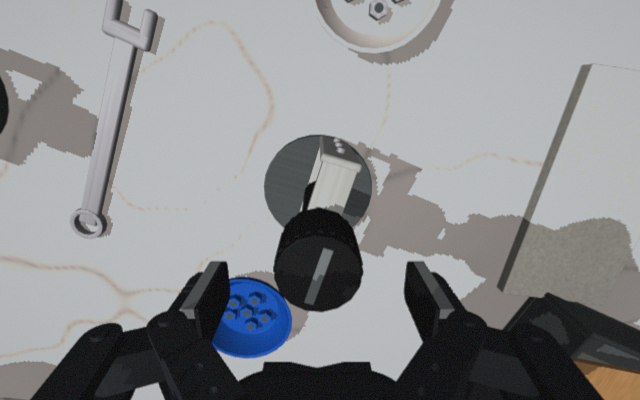

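The ridge centre shows at (319,277) against a predicted (318,275), so the pads are centred to about 1 mm. Closing now.

```bash
python3 -m crank '[{"angular":[0,0,0],"delta_pos":[-0.03,0.04,0],"gripper":1},{"angular":[0,0,0],"delta_pos":[0,0,0],"gripper":0},{"angular":[0,0,0],"delta_pos":[0,0,0],"gripper":0},{"angular":[0,0,0],"delta_pos":[0,0,0],"gripper":0},{"angular":[0,0,0],"delta_pos":[0,0,0],"gripper":0},{"angular":[0,0,0],"delta_pos":[0,0,0],"gripper":0},{"angular":[0,0,0],"delta_pos":[0,0,0],"gripper":0}]'
python3 - <<'E'
from h import *
np.set_printoptions(precision=4,suppress=True)
s=state();f=grab_frame("wrist");cv2.imwrite("pics/w3.png",f[:,:,::-1])
print(s['time'],s['tool_pos'],s['contact_force'],s['ft_torque'],s['gripper_width'])
E
```

```text
time: 4.55
tool_pos: [0.5192, -0.192, 0.135]
tool_rot: [0.001, 0.976, 0.217, 0.001]
contact_force: [-0.2, 0.7, 5.1]
gripper_width: 0.484
4.55 [ 0.5192 -0.192   0.135 ] [-0.1544  0.6835  5.1077] [ 0.0655 -0.0038  0.058 ] 0.4835287260172337
```

View pics/w3.png

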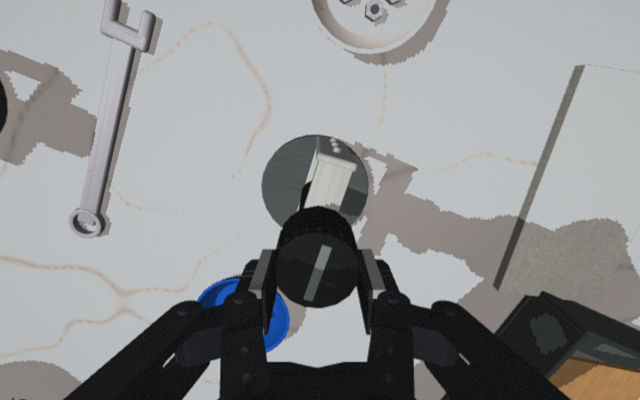

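Gripped (opening 0.48 ≈ 41 mm, light force). Trying gently counter-clockwise seen from above.

```bash
cat > st.py <<'E'
from h import *
np.set_printoptions(precision=3,suppress=True)
s=state();q=s['tool_rot'];M=Rot.from_quat(np.r_[q[1:],q[0]]).as_matrix()
print(s['time'],s['tool_pos'],"yaw(xt)",round(np.arctan2(M[1,0],M[0,0]),4),"F",s['contact_force'],"T",s['ft_torque'],"j6",s['joint_pos'][5],"w",s['gripper_width'])
E
python3 st.py
python3 -m crank '[{"angular":[0,0,-0.5],"delta_pos":[0,0,0],"gripper":0},{"angular":[0,0,-0.5],"delta_pos":[0,0,0],"gripper":0}]' >/dev/null; python3 st.py
python3 -m crank '[{"angular":[0,0,-0.5],"delta_pos":[0,0,0],"gripper":0}]' >/dev/null; python3 st.py
```

```text
4.6 [ 0.519 -0.192  0.135] yaw(xt) 0.4368 F [-0.196 -0.253  5.287] T [ 0.038 -0.011 -0.016] j6 0.6453216030185507 w 0.47855178835743045
4.85 [ 0.519 -0.192  0.135] yaw(xt) 0.5255 F [ 0.608 -0.01   5.75 ] T [-0.051  0.023  0.001] j6 0.5566216795892279 w 0.48197109049714687
4.975 [ 0.519 -0.192  0.135] yaw(xt) 0.5691 F [-0.319 -0.067  5.574] T [0.002 0.008 0.028] j6 0.5130104786626546 w 0.48035260807864283
```

```bash
for i in 1; do python3 -m crank '[{"angular":[0,0,-0.6],"delta_pos":[0,0,0],"gripper":0}]' >/dev/null; python3 st.py; done
python3 -m crank '[{"angular":[0,0,-0.6],"delta_pos":[0,0,0],"gripper":0}]' >/dev/null; python3 st.py
```

```text
5.1 [ 0.519 -0.192  0.135] yaw(xt) 0.6217 F [-0.186  0.275  5.769] T [-0.031  0.034  0.004] j6 0.46040113897609974 w 0.48175306575226534
5.225 [ 0.519 -0.192  0.135] yaw(xt) 0.6741 F [-0.412 -0.198  4.834] T [-0.021  0.01  -0.015] j6 0.40802385676724257 w 0.48127726811304333
```

```bash
python3 -m crank '[{"angular":[0,0,-0.6],"delta_pos":[0,0,0],"gripper":0}]' >/dev/null; python3 st.py
```

```text
5.35 [ 0.519 -0.192  0.135] yaw(xt) 0.7264 F [-0.796 -0.454  5.409] T [-0.016  0.033 -0.027] j6 0.3556423154463591 w 0.47925657319512177
```

```bash
python3 -m crank '[{"angular":[0,0,-0.6],"delta_pos":[0,0,0],"gripper":0}]' >/dev/null; python3 st.py;python3 -m crank '[{"angular":[0,0,-0.6],"delta_pos":[0,0,0],"gripper":0}]' >/dev/null; python3 st.py
python3 - <<'E'
from h import *
f=grab_frame("wrist");cv2.imwrite("pics/w4.png",cv2.resize(f[150:350,200:440,::-1],None,fx=3,fy=3))
E
```

```text
5.475 [ 0.519 -0.192  0.135] yaw(xt) 0.7788 F [-0.096 -0.246  5.86 ] T [-0.012 -0.034 -0.05 ] j6 0.30327856259239744 w 0.4784769082608743
5.6 [ 0.519 -0.192  0.135] yaw(xt) 0.8311 F [-1.265 -0.669  4.266] T [-0.051 -0.024 -0.047] j6 0.2509319532590565 w 0.4823594809534103
```

View pics/w4.png

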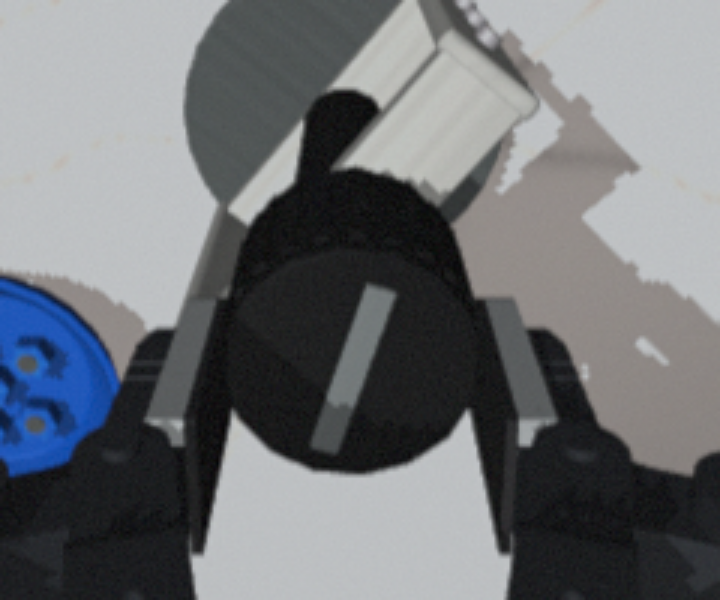

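The ridge keeps its angle to the gripper after 0.39 rad with no torque, so the cap is turning and counter-clockwise is the loosening way. Carrying on to about 1.4 rad.

```bash
python3 -m crank '[{"angular":[0,0,-0.8],"delta_pos":[0,0,0],"gripper":0},{"angular":[0,0,-0.8],"delta_pos":[0,0,0],"gripper":0},{"angular":[0,0,-0.8],"delta_pos":[0,0,0],"gripper":0},{"angular":[0,0,-0.8],"delta_pos":[0,0,0],"gripper":0},{"angular":[0,0,-0.8],"delta_pos":[0,0,0],"gripper":0},{"angular":[0,0,-0.8],"delta_pos":[0,0,0],"gripper":0}]' >/dev/null; python3 st.py
python3 -m crank '[{"angular":[0,0,-0.8],"delta_pos":[0,0,0],"gripper":0},{"angular":[0,0,-0.8],"delta_pos":[0,0,0],"gripper":0},{"angular":[0,0,-0.8],"delta_pos":[0,0,0],"gripper":0}]' >/dev/null; python3 st.py
```

```text
6.4 [ 0.519 -0.192  0.135] yaw(xt) 1.2506 F [ 1.215 -0.317  5.394] T [-0.051 -0.069 -0.057] j6 -0.16854412909845648 w 0.4788350763079191
6.775 [ 0.519 -0.192  0.135] yaw(xt) 1.46 F [0.163 0.659 5.375] T [-0.056 -0.067  0.037] j6 -0.37797805253646977 w 0.4803676150629413
```

```bash
python3 -m crank '[{"angular":[0,0,-0.8],"delta_pos":[0,0,0],"gripper":0},{"angular":[0,0,-0.8],"delta_pos":[0,0,0],"gripper":0},{"angular":[0,0,-0.8],"delta_pos":[0,0,0],"gripper":0},{"angular":[0,0,-0.8],"delta_pos":[0,0,0],"gripper":0},{"angular":[0,0,0],"delta_pos":[0,0,0],"gripper":0}]' >/dev/null; python3 st.py
python3 - <<'E'
from h import *
f=grab_frame("wrist");cv2.imwrite("pics/w5.png",cv2.resize(f[150:350,200:440,::-1],None,fx=3,fy=3))
E
```

```text
7.4 [ 0.519 -0.192  0.135] yaw(xt) 1.7365 F [0.961 0.139 4.907] T [-0.092 -0.093  0.012] j6 -0.6543936191576293 w 0.47892744792001113
```

View pics/w5.png

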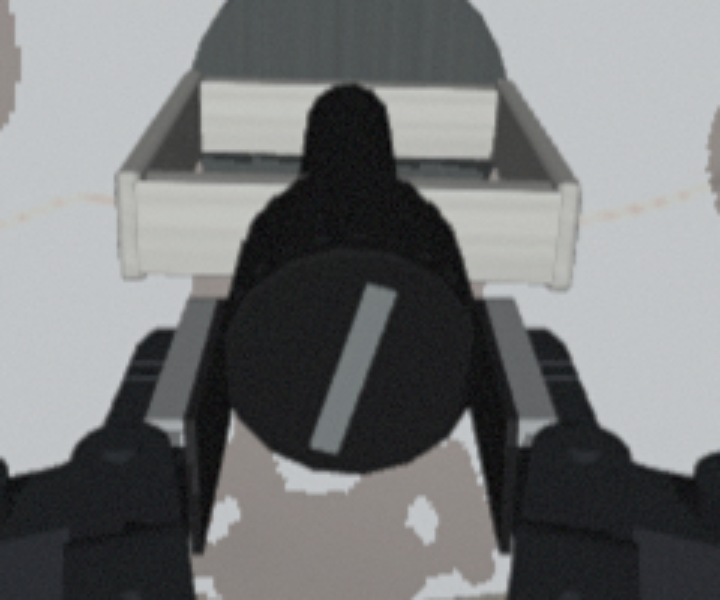

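```bash
python3 -m crank '[{"angular":[0,0,-0.8],"delta_pos":[0,0,0],"gripper":0},{"angular":[0,0,-0.8],"delta_pos":[0,0,0],"gripper":0},{"angular":[0,0,-0.7],"delta_pos":[0,0,0],"gripper":0}]' >/dev/null; python3 st.py
python3 -m crank '[{"angular":[0,0,0],"delta_pos":[0,0,-0.05],"gripper":0},{"angular":[0,0,0],"delta_pos":[0,0,-0.05],"gripper":0}]' >/dev/null; python3 st.py
```

```text
7.825 [ 0.519 -0.192  0.135] yaw(xt) 1.9387 F [ 1.116 -0.688  6.011] T [-0.078 -0.154 -0.052] j6 -0.8566399328901432 w 0.48193131543968276
8.075 [ 0.518 -0.191  0.136] yaw(xt) 1.9367 F [ 0.274 -0.573 -1.317] T [ 0.018 -0.021  0.051] j6 -0.8545611778821325 w 0.48276047182183995
```

```bash
python3 -m crank '[{"angular":[0,0,0],"delta_pos":[0,0,-0.05],"gripper":0}]' >/dev/null; python3 st.py
python3 -m crank '[{"angular":[0,0,0],"delta_pos":[0,0,-0.05],"gripper":0},{"angular":[0,0,0],"delta_pos":[0,0,0],"gripper":0}]' >/dev/null; python3 st.py
```

```text
8.2 [ 0.518 -0.191  0.138] yaw(xt) 1.9372 F [-0.61   0.715 -1.054] T [ 0.053  0.004 -0.048] j6 -0.8550627924407985 w 0.4798555342413036
8.45 [ 0.519 -0.192  0.14 ] yaw(xt) 1.9376 F [-0.858  0.85  -0.963] T [ 0.017 -0.014  0.017] j6 -0.8554974325945367 w 0.4774001993368156
```

It's up 5 mm with only about 1 N of force, so the cap is free. Lifting well clear.

```bash
python3 -m crank '[{"angular":[0,0,0],"delta_pos":[0,0,-0.2],"gripper":0},{"angular":[0,0,0],"delta_pos":[0,0,-0.2],"gripper":0},{"angular":[0,0,0],"delta_pos":[0,0,-0.3],"gripper":0},{"angular":[0,0,0],"delta_pos":[0,0,-0.4],"gripper":0},{"angular":[0,0,0],"delta_pos":[0,0,-0.5],"gripper":0},{"angular":[0,0,0],"delta_pos":[0,0,-0.5],"gripper":0},{"angular":[0,0,0],"delta_pos":[0,0,-0.5],"gripper":0},{"angular":[0,0,0],"delta_pos":[0,0,-0.4],"gripper":0},{"angular":[0,0,0],"delta_pos":[0,0,-0.2],"gripper":0},{"angular":[0,0,0],"delta_pos":[0,0,0],"gripper":0},{"angular":[0,0,0],"delta_pos":[0,0,0],"gripper":0},{"angular":[0,0,0],"delta_pos":[0,0,0],"gripper":0}]'; python3 st.py
python3 - <<'E'
from h import *
a=grab_frame("wrist");b=grab_frame("scene")
cv2.imwrite("pics/w6.png",np.hstack([cv2.resize(a[100:350,170:470,::-1],(400,333)),cv2.resize(b[100:350,120:420,::-1],(400,333))]))
E
```

```text
time: 9.95
tool_pos: [0.5183, -0.1915, 0.2352]
tool_rot: [-0.001, 0.566, 0.824, -0.0]
contact_force: [0.2, -0.4, -0.6]
gripper_width: 0.479
9.95 [ 0.518 -0.192  0.235] yaw(xt) 1.9378 F [ 0.246 -0.388 -0.575] T [ 0.011 -0.037  0.048] j6 -0.8556755095283208 w 0.4785205502863244
```

View pics/w6.png

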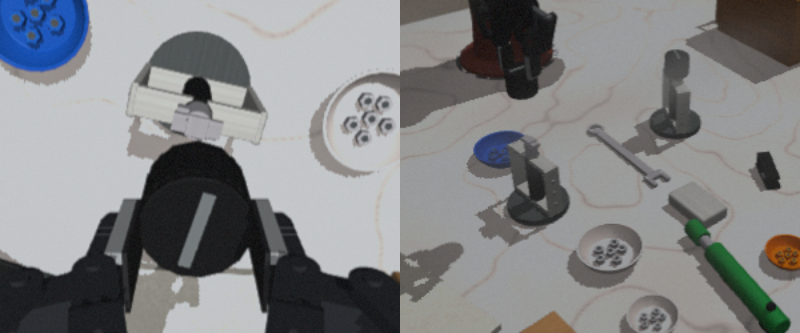

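The cap is in the gripper, 10 cm up, the spindle below is bare, and the other pedal and the bystanders haven't moved. Handing in.

```bash
python3 -c "
from plant import *
print(job_done())"; python3 st.py
```

```text
the job is handed in; nothing more can be done
None
the job is handed in; nothing more can be done
```

The cap is off the pedal nearer the larger white dish (the one on the y<0 half), and the job is handed in with the gripper holding it still in the air.

- **Thread direction:** I turned the cap counter-clockwise seen from above. It passed 0.3 rad with no stop, so I never had to try the other way. I kept going to about 1.5 rad.
- **Lift:** A first lift of about 5 mm met only about 1 N, so the cap was free. I then raised it to about 10 cm above where it sat.
- **Last checks:** At about 10 s, the wrist picture showed the cap in the gripper above the bare spindle. The force was about 0.6 N, which matches the cap's weight, and the grip opening was steady at 0.48. The scene picture showed the other pedal's cap still on, and the wrench, pump, light clip and patch tin looked unmoved.
- **Disagreements:** My different estimates of the cap's position differed by a few millimetres, and by up to 11 mm between the two fixed cameras. I relied on the wrist camera, and the grip came out centred.
- **Not checked:** State readings stop once the job is handed in, so I have none from after that point.

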